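# Put the laser set-up kit away on the sloped rack

## Robot

A 7-joint arm with a two-finger parallel gripper is mounted at the origin on a cart in front of the work surface, level with it; the furniture and walls round the work are solid. World frame = base frame: x ahead of the robot, y to its left, z up, the work surface at z = 0. Lengths are in m, angles in rad, forces in N, time in s.
With the tool pointing down it reaches from about 0.4 to 0.9 m from the base axis. Payload 5.5 kg.
Tool frame: the origin (TCP) lies midway between the tips of the shut fingers; the grasp point (between the pads) lies 19 mm behind it (manip.grip_depth is the distance from the TCP to the grasp point, in m); z points along the fingers, x is the direction in which the jaws open and shut, and the axes are right-handed (so a half turn about z gives the same grasp; the last joint's range is limited). The gripper opens to 92 mm and grips with 3 to 60 N. Pads are 19 mm wide; open, the fingers measure 130 mm over their backs; the gripper's body (75 mm by 190 mm) begins 47 mm behind the grasp point.
Start: joints at [-0.874, 0.501, -0.427, 1.55, 0.221, 1.138, -0.21], TCP at [0.273, 0.59, 0.227] pointing down, gripper open.
Joint ranges: [-2.88, 2.88], [-0.31, 2.03], [-1.54, 1.56], [0.2, 2.42], [-1.41, 4.55], [0.19, 2.02], [-2.57, 2.57]. Speed limits (rad/s): [2.57, 2.57, 3.14, 3.14, 3.14, 3.14, 3.14].

## Interface

Orientations are given as a unit quaternion [x, y, z, w].
In Python, from bench import manip, effector, viewer gives the robot as it stands. Calls block until the motion is done:
- manip.move_pose(position, orientation): joint-space move of the TCP to a pose.
- manip.servo_line(position, ori=None, vel=0.15): straight line of the TCP; ori=None keeps the orientation; vel is the mean speed in m/s.
- manip.movej(angles): joint-space move.
- effector.open_jaws() and effector.close(f_grip=None): open the fingers fully, or close them until they stop; f_grip is the grip in N (None keeps the last).
- manip.sleep(seconds).
- manip.solve_ik(position, orientation): joint angles nearest the present ones, or None.
- viewer.get_image(name): name is "side" or "top" or "wrist"; returns the picture (420x560x3 uint8, red, green, blue); there is no depth.
- viewer.get_calibration(name): a dict with "vfov" (degrees; the focal length in pixels is half the picture's height over the tangent of half this angle, whatever the lens; pixels are square), "cx", "cy" (the principal point, pixels), "eye" and "attitude" of the camera in the world. Camera axes: x right, y down, z forward; pixel columns grow to the right and rows downward; lengths in m; the calibration is good to about 2 mm. A picture is of the moment at which its call begins: read the wrist's pose just before it. get_calibration takes no time and is no camera call; for the wrist camera it gives the pose at the moment of the call.
A pose or a line that the arm cannot do raises manip.PlanningError and nothing moves.
- manip.hand_in(): hands the job in, once; it reports no verdict.
Readings, each from a call of its own:
- manip.current_clock(): time.
- manip.current_q(): joint angles.
- manip.current_joint_velocities(): joint speeds.
- manip.current_tau(): joint torques, N m.
- manip.current_tool_pos(): TCP position.
- manip.current_tcp_rot(): TCP orientation.
- manip.current_force(): force on the tool from outside, world axes, zero at the start.
- manip.current_wrist_torque(): the same for the moment, N m.
- manip.current_finger_gap(): finger opening in m.
Only numpy, scipy, OpenCV 4.12 (cv2) and the standard library are available. Lean on these libraries where they do the work, as an engineer would, in place of code of your own. Each camera call takes 0.05 s, during which the arm holds its last target.

## Task

Put the laser set-up kit away on the sloped rack: the square block, the larger of the two oblong blocks, the larger (aluminium) ring and the black loupe, each in the bay whose black pad has its shape and size. Seat each one flat between its side ribs with its lower edge against the cleat so that it cannot slide off, the blocks hole up and square to the cleat, the loupe standing on its base. The smaller oblong block and the smaller brass ring are work pieces that only look alike: leave them where they lie on the bench.

Things in the scene. Friction and masses are not known exactly. Their poses are not given: they have to be found in the camera images.
- square_block: Square aluminium setting block, a 30 x 30 x 30 mm cube with a small hole in its top (about 70 g). Origin at the centre of its underside, z up.
- oblong_block: The larger of two oblong aluminium setting blocks, 30 (x) x 50 (y, long axis) x 20 mm high, small hole in its top (about 80 g). Origin at the centre of its underside, z up.
- large_ring: The larger turned ring, light aluminium, 26 mm outside diameter, 16 mm high, lying flat (about 20 g); grasp it round its outside, as its bore is not usable. Origin at the centre of its underside, z along its axis.
- loupe: Black loupe, a cup 34 mm in diameter and 31 mm high, standing upright (about 50 g). Origin at the centre of its underside, z up along its axis.
- small_block: Work piece that looks like the oblong setting block but is smaller: 22 (x) x 45 (y) x 18 mm high, aluminium. Origin at the centre of its underside. Does not belong in the rack.
- small_ring: Work piece, the smaller turned ring, pale brass, 22 mm outside diameter, 12 mm high. Origin at the centre of its underside. Does not belong in the rack.
- bay_square: Fixed bay on the rack, black 30 mm square pad; seated block centre at x = 15 mm. Grey seat 66 mm wide; origin on the seat at the middle of the cleat's uphill face; x up the 20 degree slope, away from the robot, y left, z square off the seat. Cleat 5 mm high, 62 wide, at x -6 to 0; side ribs 4 mm high, 46 apart inside, x 2 to 36. Bays 70 mm apart, order varies; rack up to 55 mm high.
- bay_oblong: Fixed bay on the rack, black pad 50 mm up the slope, 30 wide; block lies lengthwise up the slope, seated centre x = 25 mm. Grey seat 66 mm wide; origin on the seat at the middle of the cleat's uphill face; x up the 20 degree slope, away from the robot, y left, z square off the seat. Cleat 5 mm high, 62 wide, at x -6 to 0; side ribs 4 mm high, 46 apart inside, x 2 to 56. Bays 70 mm apart, order varies; rack up to 55 mm high.
- bay_ring: Fixed bay on the rack, black ring-shaped pad 26 mm wide, open middle; seated ring centre x = 13 mm. Grey seat 66 mm wide; origin on the seat at the middle of the cleat's uphill face; x up the 20 degree slope, away from the robot, y left, z square off the seat. Cleat 5 mm high, 62 wide, at x -6 to 0; side ribs 4 mm high, 42 apart inside, x 2 to 32. Bays 70 mm apart, order varies; rack up to 55 mm high.
- bay_loupe: Fixed bay on the rack, full black round pad 34 mm wide; seated loupe centre x = 17 mm. Grey seat 66 mm wide; origin on the seat at the middle of the cleat's uphill face; x up the 20 degree slope, away from the robot, y left, z square off the seat. Cleat 5 mm high, 62 wide, at x -6 to 0; side ribs 4 mm high, 50 apart inside, x 2 to 40. Bays 70 mm apart, order varies; rack up to 55 mm high.

How it is judged:
By the outcome, as a careful person would: the job done as asked, in the order asked, and still so for the second after the job is handed in, with the robot touching nothing.
It also fails if it takes over 83 s, if anything falls off the work surface, if the arm or the gripper's body presses on something with over 40 N, if the wrist force passes 120 N, or if a joint passes its speed limit or range.

## Working session

There is one attempt and no reset: what is moved stays moved. The work goes in short steps, each a Python script; the robot and the scene stay as the last script left them, time stands still between calls to the robot, and variables do not carry over. Pictures are saved under pics/ and viewed, and the job is handed in when it is done.

```bash
ls; mkdir -p pics
python3 - <<'E'
from bench import manip, effector, viewer
import cv2
for n in ["side","top","wrist"]:
    c=viewer.get_calibration(n);print(n,c)
    cv2.imwrite(f"pics/a_{n}.png",viewer.get_image(n)[:,:,::-1])
print(manip.current_clock(),manip.current_tcp_rot(),manip.grip_depth)
E
```

```text
pics
side {'vfov': 44.37686977422993, 'cx': 280.5740711161821, 'cy': 205.68388382333575, 'eye': array([ 0.06514476, -0.95705476,  0.45921031]), 'attitude': array([ 0.80631261, -0.18234665,  0.12701174, -0.54815845])}
top {'vfov': 46.09820224650177, 'cx': 277.36407819209836, 'cy': 207.23988013995086, 'eye': array([ 0.26598868, -0.01842684,  1.29319332]), 'attitude': array([-0.7023212 ,  0.70493987, -0.06800962,  0.07196813])}
wrist {'vfov': 64.2486420342101, 'cx': 280.5175284123345, 'cy': 211.95242739946204, 'eye': array([0.20195786, 0.62236419, 0.38220147]), 'attitude': array([0.83317902, 0.53261905, 0.07932951, 0.12584316])}
0.15 [ 8.42692424e-01  5.38394777e-01 -6.37267943e-04  3.69635432e-04] 0.0188
```

View pics/a_side.png

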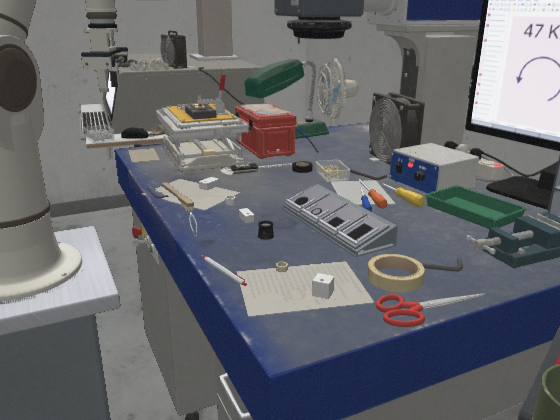

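View pics/a_top.png

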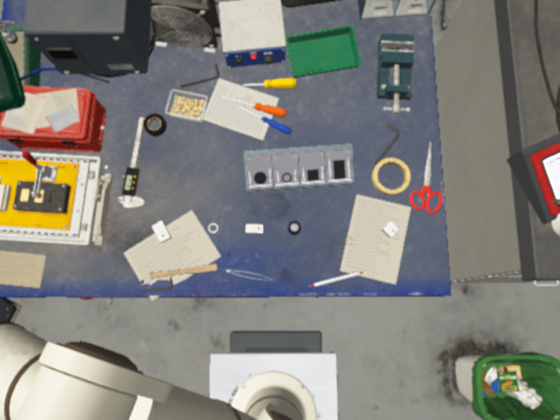

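View pics/a_wrist.png

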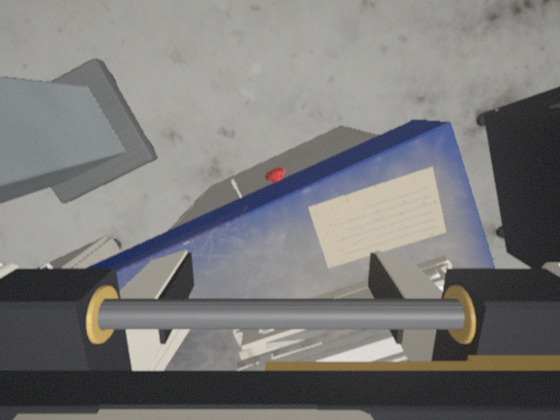

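Run:
```python
import cv2
im=cv2.imread("pics/a_top.png")
cv2.imwrite("pics/z1.png",cv2.resize(im[140:300,120:320],None,fx=4,fy=3.75,interpolation=cv2.INTER_CUBIC)[:600])
cv2.imwrite("pics/z2.png",cv2.resize(im[135:285,235:435],None,fx=4,fy=4,interpolation=cv2.INTER_CUBIC)[:600])
im=cv2.imread("pics/a_side.png")
cv2.imwrite("pics/z3.png",cv2.resize(im[160:310,180:380],None,fx=4,fy=4,interpolation=cv2.INTER_CUBIC)[:600])
```

```text
(no output)
```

View pics/z1.png

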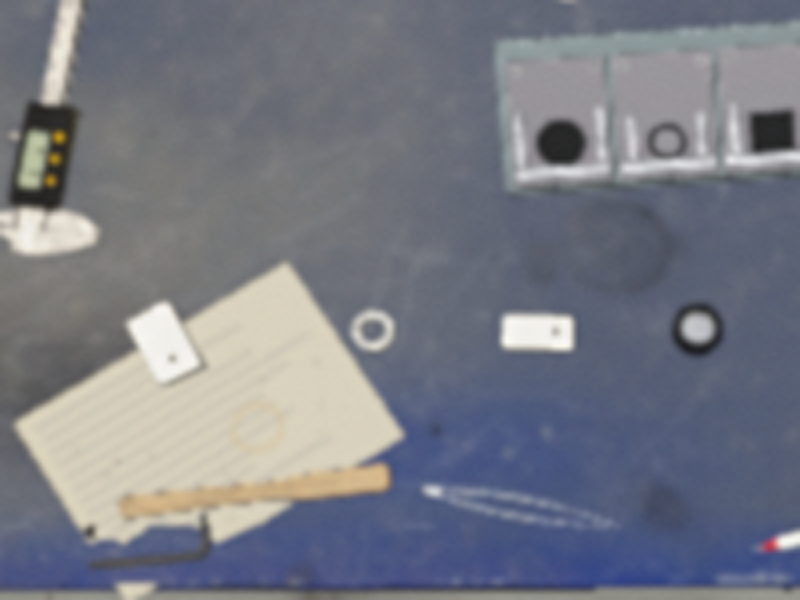

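View pics/z2.png

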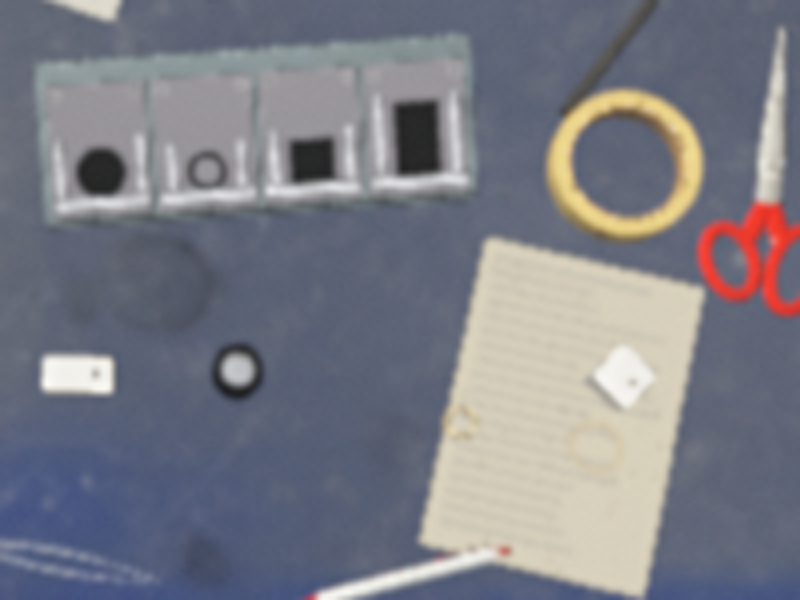

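View pics/z3.png

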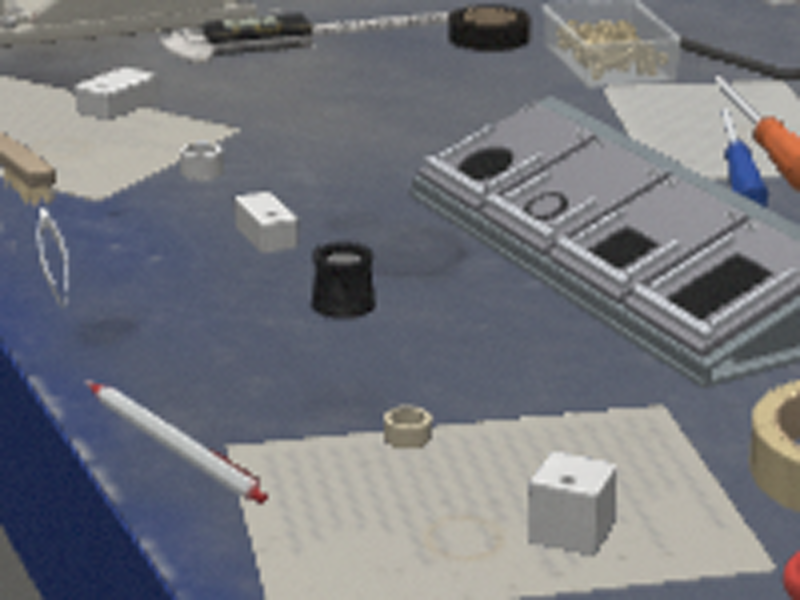

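```bash
cat > h.py <<'E'
import numpy as np, cv2
from scipy.spatial.transform import Rotation as R
from bench import manip, effector, viewer
def ray(c,uv):
    f=210/np.tan(np.radians(c['vfov'])/2)
    d=np.array([(uv[0]-c['cx'])/f,(uv[1]-c['cy'])/f,1.])
    return np.array(c['eye']),R.from_quat(c['attitude']).as_matrix()@d
def plane(c,uv,z):
    e,d=ray(c,uv); return e+d*(z-e[2])/d[2]
def proj(c,P):
    f=210/np.tan(np.radians(c['vfov'])/2)
    p=R.from_quat(c['attitude']).as_matrix().T@(np.array(P)-c['eye'])
    return np.array([c['cx']+f*p[0]/p[2],c['cy']+f*p[1]/p[2]])
def tri(c1,u1,c2,u2):
    a,d=ray(c1,u1);b,e=ray(c2,u2);d=d/np.linalg.norm(d);e=e/np.linalg.norm(e)
    s=np.linalg.lstsq(np.c_[d,-e],b-a,rcond=None)[0]
    p,q=a+d*s[0],b+e*s[1]
    return (p+q)/2,np.linalg.norm(p-q)
def topq(az,tilt=0):
    "tool down, jaw axis at azimuth az (rad)"
    z=np.array([0,0,-1.]);x=np.array([np.cos(az),np.sin(az),0]);y=np.cross(z,x)
    return R.from_matrix(np.c_[x,y,z]).as_quat()
def snap(n,name):
    c=viewer.get_calibration(n);im=viewer.get_image(n)[:,:,::-1].copy()
    cv2.imwrite(f"pics/{name}.png",im);np.save(f"pics/{name}.npy",c,allow_pickle=True);return c,im
E
python3 - <<'E'
from h import *
c=viewer.get_calibration('top');im=cv2.imread('pics/a_top.png')
hsv=cv2.cvtColor(im,cv2.COLOR_BGR2HSV)
def blob(box,h,mask):
    u0,v0,u1,v1=box
    m=np.zeros_like(mask);m[v0:v1,u0:u1]=mask[v0:v1,u0:u1]
    cs,_=cv2.findContours(m,cv2.RETR_EXTERNAL,cv2.CHAIN_APPROX_NONE)
    k=max(cs,key=cv2.contourArea).reshape(-1,2).astype(float)
    P=np.array([plane(c,p,h)[:2] for p in k])
    r=cv2.minAreaRect((P*1000).astype(np.float32));return r,m.sum()//255
w=((hsv[...,1]<28)&(hsv[...,2]>205)).astype(np.uint8)*255
print('sq',blob((378,215,405,245),.030,w))
print('obl',blob((145,215,178,245),.020,w))
print('small',blob((240,218,270,238),.018,w))
print('ring',blob((203,218,223,238),.016,((hsv[...,2]>170)*255).astype(np.uint8)))
print('loupe',blob((284,218,304,240),.031,((hsv[...,2]<70)*255).astype(np.uint8)))
for n,uv in dict(rackTL=(235+37/4,135+65/4),rackTR=(235+468/4,135+37/4),BL=(235+50/4,135+220/4),BR=(235+474/4,135+192/4)).items(): print(n,plane(c,uv,.02).round(3))
# cleats px
for n,uv,h in [('lp cl mid',(235+103/4,135+207/4),.02),('ring',(235+208/4,135+200/4),.02),('sq',(235+315/4,135+190/4),.02),('ob',(235+420/4,135+183/4),.02)]: print(n,plane(c,uv,h).round(3))
E
```

```text
sq (((462.6112060546875, -305.1539611816406), (34.24540710449219, 31.955989837646484), 42.98679733276367), np.uint64(166))
obl (((460.08697509765625, 294.6750793457031), (50.42877960205078, 32.08964157104492), 27.0057430267334), np.uint64(221))
small (((467.1499938964844, 49.608665466308594), (42.01970672607422, 21.15150260925293), 89.76417541503906), np.uint64(136))
ring (((469.2372741699219, 158.40394592285156), (23.802330017089844, 23.85495948791504), 89.76984405517578), np.uint64(84))
loupe (((466.02923583984375, -53.30072021484375), (28.44170570373535, 34.05840301513672), 89.32598114013672), np.uint64(55))
rackTL [0.676 0.077 0.02 ]
rackTR [ 0.694 -0.214  0.02 ]
BL [0.569 0.067 0.02 ]
BR [ 0.587 -0.214  0.02 ]
lp cl mid [0.577 0.032 0.02 ]
ring [ 0.582 -0.037  0.02 ]
sq [ 0.588 -0.109  0.02 ]
ob [ 0.593 -0.178  0.02 ]
```

Run:
```python
from h import *
c=viewer.get_calibration('wrist');T=R.from_quat(manip.current_tcp_rot()).as_matrix();p=np.array(manip.current_tool_pos())
print('off',T.T@(c['eye']-p));print('rot',(T.T@R.from_quat(c['attitude']).as_matrix()).round(3))
# want cam looking at rack: jaw along y (az=+90 or -90)
for az in (np.pi/2,-np.pi/2,0,np.pi):
  for xx in (0.5,0.55,0.62):
    q=manip.solve_ik([xx,-.07,.25],topq(az));print(az,xx,None if q is None else np.round(q,2))
```

```text
off [-4.99089312e-05 -7.83758253e-02 -1.56402752e-01]
rot [[ 1.     0.    -0.   ]
 [-0.     0.956  0.294]
 [ 0.    -0.294  0.956]]
1.5707963267948966 0.5 [ 0.09  0.19 -0.01  1.89  0.    1.06  1.66]
1.5707963267948966 0.55 [ 0.13  0.28 -0.07  1.78  0.02  1.09  1.63]
1.5707963267948966 0.62 [ 0.17  0.4  -0.13  1.6   0.06  1.14  1.59]
-1.5707963267948966 0.5 [-0.15  0.19  0.27  1.9  -0.06  1.06 -1.43]
-1.5707963267948966 0.55 [-0.14  0.28  0.26  1.79 -0.08  1.09 -1.42]
-1.5707963267948966 0.62 [-0.13  0.41  0.26  1.61 -0.11  1.14 -1.41]
0 0.5 [-0.02  0.18  0.12  1.9  -0.03  1.06  0.11]
0 0.55 [-0.02  0.27  0.12  1.78 -0.04  1.08  0.11]
0 0.62 [-0.02  0.4   0.12  1.61 -0.05  1.13  0.11]
3.141592653589793 0.5 [-0.96  0.49  1.37  1.92 -0.53  1.17 -2.53]
3.141592653589793 0.55 [-0.87  0.64  1.36  1.81 -0.66  1.26 -2.46]
3.141592653589793 0.62 [-0.76  0.8   1.36  1.63 -0.8   1.37 -2.43]
```

Run:
```python
from h import *
manip.move_pose([.60,.02,.25],topq(np.pi/2));print(manip.current_clock())
snap('wrist','w1')
manip.move_pose([.58,-.17,.25],topq(np.pi/2));print(manip.current_clock(),manip.current_tool_pos())
snap('wrist','w2')
```

```text
2.4917
3.325 [ 0.58033852 -0.16871177  0.24996408]
```

View pics/w1.png

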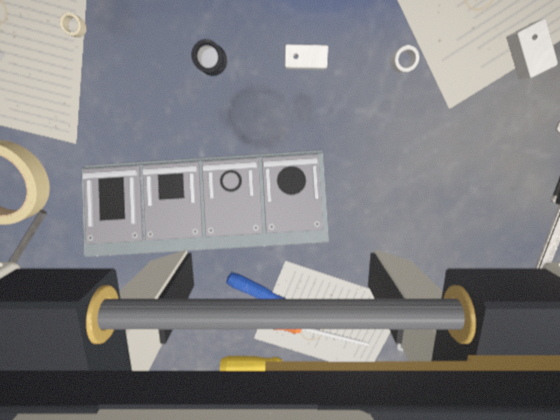

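View pics/w2.png

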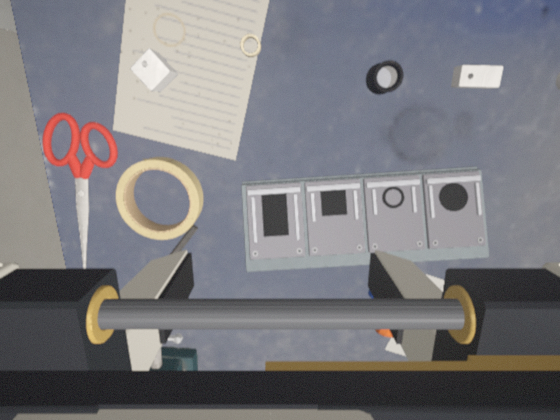

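Run:
```python
from h import *
def pads(im,box):
    u0,v0,u1,v1=box;g=cv2.cvtColor(im,cv2.COLOR_BGR2GRAY)
    g=cv2.resize(g[v0:v1,u0:u1],None,fx=4,fy=4,interpolation=cv2.INTER_CUBIC)
    m=(g<75).astype(np.uint8)
    n,l,s,ce=cv2.connectedComponentsWithStats(m)
    return [((ce[i]+.5)/4-.5+[u0,v0],s[i]) for i in range(1,n) if s[i,4]>700]
D={}
for k,box in (('w1',(90,165,320,225)),('w2',(252,183,482,242))):
    im=cv2.imread(f'pics/{k}.png');c=np.load(f'pics/{k}.npy',allow_pickle=True).item()
    ps=sorted(pads(im,box),key=lambda t:t[0][0]);D[k]=(c,[p[0] for p in ps])
    print(k,[(p[0].round(1),p[1][2:]/4) for p in ps])
off=[25,15,13,17]
O=[]
for i in range(4):
    p,e=tri(D['w1'][0],D['w1'][1][i],D['w2'][0],D['w2'][1][i]);O.append(p);print(p.round(4),round(e*1e3,2))
O=np.array(O)
# fit yaw & origin: pad_i = o + x*(off) + y*70*i
def model(th,o):
    x=np.array([np.cos(th)*np.cos(np.radians(20)),np.sin(th)*np.cos(np.radians(20)),np.sin(np.radians(20))]);y=np.array([-np.sin(th),np.cos(th),0])
    return np.array([np.array(o)+x*off[i]/1e3+y*.07*i for i in range(4)])
from scipy.optimize import least_squares
r=least_squares(lambda v:(model(v[0],v[1:])-O).ravel(),[.07,.59,-.18,.02])
print(r.x,np.degrees(r.x[0]),(r.fun.reshape(4,3)*1e3).round(1))
# objects, w2/w1 white
def rect(k,box,h,f):
    im=cv2.imread(f'pics/{k}.png');c=D[k][0];u0,v0,u1,v1=box
    z=cv2.resize(im[v0:v1,u0:u1],None,fx=4,fy=4,interpolation=cv2.INTER_CUBIC);m=f(z).astype(np.uint8)
    cs,_=cv2.findContours(m,0,1);q=max(cs,key=cv2.contourArea).reshape(-1,2)
    P=np.array([plane(c,(a+.5)/4-.5+[u0,v0],h)[:2] for a in q])
    return cv2.minAreaRect((P*1000).astype(np.float32))
W=lambda t:lambda z:(cv2.cvtColor(z,cv2.COLOR_BGR2HSV)[...,2]>t)&(cv2.cvtColor(z,cv2.COLOR_BGR2HSV)[...,1]<25)
print('sq',rect('w2',(128,44,182,97),.03,W(205)))
print('sm',rect('w2',(450,58,512,96),.018,W(190)));print('sm',rect('w1',(275,35,340,75),.018,W(190)))
print('ring',rect('w1',(390,40,425,78),.016,W(170)))
print('obl',rect('w1',(505,15,560,85),.02,W(195)))
for k,b in (('w1',(185,35,232,80)),('w2',(360,55,410,100))): print('loupe',rect(k,b,.031,lambda z:cv2.cvtColor(z,cv2.COLOR_BGR2GRAY)<55))
im=cv2.imread('pics/w1.png');cv2.imwrite('pics/z4.png',np.hstack([cv2.resize(im[0:90,500:560],(400,600),interpolation=2),cv2.resize(cv2.imread('pics/w2.png')[40:100,125:185],(400,400),interpolation=2).repeat(1,0) if 0 else cv2.resize(cv2.imread('pics/w2.png')[40:130,125:185],(400,600),interpolation=2)]))
```

```text
w1 [(array([111.2, 198.4]), array([  25.  ,   41.75, 3812.  ])), (array([170.5, 185.9]), array([  24.25,   24.5 , 2136.  ])), (array([291. , 179.9]), array([  27.  ,   26.25, 2213.  ]))]
w2 [(array([274.6, 214.6]), array([  25.25,   40.75, 3600.5 ])), (array([333.3, 202.3]), array([  24.5 ,   24.  , 2062.75])), (array([453.1, 196.5]), array([  27.5 ,   26.25, 2246.  ]))]
[ 0.6212 -0.176   0.0296] 0.07
[ 0.607  -0.1067  0.0262] 0.09
[0.5996 0.0331 0.0269] 0.05Traceback (most recent call last):
  File "<stdin>", line 16, in <module>
IndexError: list index out of range
```

Run:
```python
from h import *
D={k:(np.load(f'pics/{k}.npy',allow_pickle=True).item(),) for k in('w1','w2')}
O=np.array([[.6212,-.176,.0296],[.607,-.1067,.0262],[.5996,.0331,.0269]])
off=[25,15,17];idx=[0,1,3]
def model(th,o):
    x=np.array([np.cos(th)*np.cos(np.radians(20)),np.sin(th)*np.cos(np.radians(20)),np.sin(np.radians(20))]);y=np.array([-np.sin(th),np.cos(th),0])
    return np.array([np.array(o)+x*f/1e3+y*.07*i for i,f in zip(idx,off)])
from scipy.optimize import least_squares
r=least_squares(lambda v:(model(v[0],v[1:])-O).ravel(),[.07,.59,-.18,.02])
print(r.x,np.degrees(r.x[0]),(r.fun.reshape(3,3)*1e3).round(1))
def rect(k,box,h,f):
    im=cv2.imread(f'pics/{k}.png');c=D[k][0];u0,v0,u1,v1=box
    z=cv2.resize(im[v0:v1,u0:u1],None,fx=4,fy=4,interpolation=cv2.INTER_CUBIC);m=f(z).astype(np.uint8)
    cs,_=cv2.findContours(m,0,1);q=max(cs,key=cv2.contourArea).reshape(-1,2)
    P=np.array([plane(c,(a+.5)/4-.5+[u0,v0],h)[:2] for a in q])
    return [np.round(t,1) for t in cv2.minAreaRect((P*1000).astype(np.float32))]
W=lambda t:lambda z:(cv2.cvtColor(z,cv2.COLOR_BGR2HSV)[...,2]>t)&(cv2.cvtColor(z,cv2.COLOR_BGR2HSV)[...,1]<25)
print('sq',rect('w2',(128,44,182,97),.03,W(205)))
print('sm',rect('w2',(450,58,512,96),.018,W(190)));print('sm',rect('w1',(275,35,340,75),.018,W(190)))
print('ring',rect('w1',(390,40,425,78),.016,W(170)))
print('obl',rect('w1',(505,15,560,85),.02,W(195)))
for k,b in (('w1',(185,35,232,80)),('w2',(360,55,410,100))): print('loupe',rect(k,b,.031,lambda z:cv2.cvtColor(z,cv2.COLOR_BGR2GRAY)<55))
cv2.imwrite('pics/z4.png',np.hstack([cv2.resize(cv2.imread('pics/w1.png')[0:90,500:560],(400,600),interpolation=2),cv2.resize(cv2.imread('pics/w2.png')[40:130,125:185],(400,600),interpolation=2)]))
```

```text
[ 0.06702112  0.59770321 -0.1775195   0.02106828] 3.8400275994965547 [[-0.1  0.1  0. ]
 [ 0.1 -0.  -0. ]
 [-0.  -0.  -0. ]]
sq [array([ 463.7, -301. ]), array([50.8, 61.6]), np.float64(0.1)]
sm [array([467.4,  46.9]), array([44.4, 22. ]), np.float64(88.8)]
sm [array([467.6,  47.9]), array([44.9, 22.3]), np.float64(89.2)]
ring [array([469.2, 155.8]), array([26.5, 26.2]), np.float64(42.3)]
obl [array([456.5, 296.8]), array([50.1, 42.8]), np.float64(28.1)]
loupe [array([485. , -50.1]), array([ 4.6, 15.1]), np.float64(11.0)]
loupe [array([473.1, -71.5]), array([28.8, 15.5]), np.float64(16.5)]
```

View pics/z4.png

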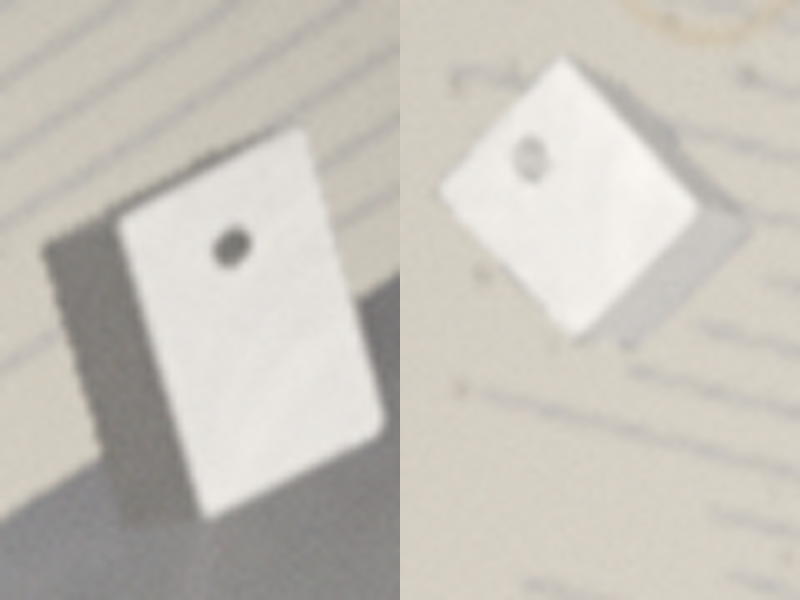

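Run:
```python
from h import *
for k,o,h,C in (('w2',(125,40),.03,[(163,57),(297,208),(175,337),(40,188)]),('w1',(500,0),.02,[(117,222),(302,127),(385,428),(205,520)])):
    c=np.load(f'pics/{k}.npy',allow_pickle=True).item()
    P=np.array([plane(c,np.array(p)*60/400-.43+o,h)[:2] for p in C])
    print(P.mean(0).round(4)); d=np.roll(P,-1,0)-P
    print(np.linalg.norm(d,axis=1).round(4),np.degrees(np.arctan2(d[:,1],d[:,0])).round(1))
# loupe: light lens disc / look
for k,b in (('w1',(185,35)),('w2',(360,55))):
    pass
w1=cv2.imread('pics/w1.png')[30:85,180:240];w2=cv2.imread('pics/w2.png')[50:105,355:415]
cv2.imwrite('pics/z5.png',np.hstack([cv2.resize(w1,(400,367),interpolation=2),cv2.resize(w2,(400,367),interpolation=2)]))
```

```text
[ 0.4626 -0.3051]
[0.0283 0.0285 0.0286 0.0283] [  40.8  -48.1 -139.6  131.1]
[0.4602 0.2908]
[0.0289 0.0486 0.0292 0.0491] [ 117.1   28.6  -61.9 -151.6]
```

View pics/z5.png

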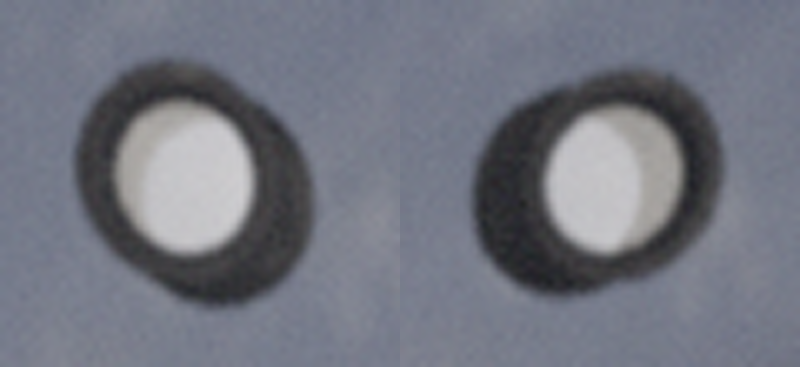

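```bash
cat >> h.py <<'E'
TH=0.06702; A=np.radians(20)
X=np.array([np.cos(TH)*np.cos(A),np.sin(TH)*np.cos(A),np.sin(A)]);Y=np.array([-np.sin(TH),np.cos(TH),0]);N=np.cross(X,Y)
O0=np.array([.5977,-.1775,.0211])
QS=R.from_matrix(np.c_[X,-Y,-N]).as_quat()
def F(): return np.array(manip.current_force())
def P(): return np.array(manip.current_tool_pos())
def pick(xy,az,ht,f):
    q=topq(az);x,y=xy
    manip.move_pose([x,y,.10],q)
    manip.servo_line([x,y,ht],vel=.15)
    effector.close(f_grip=f);manip.sleep(.1)
    g=manip.current_finger_gap();z=P()[2]
    print('grip gap',round(g*1e3,1),'z',z.round(4),manip.current_clock())
    manip.servo_line([x,y,.12],vel=.2)
    print('gap lifted',round(manip.current_finger_gap()*1e3,1)); return z
def bay(i,x,z): return O0+Y*.07*i+X*x+N*z
def place(i,cx,ht,dx=.005):
    manip.move_pose(bay(i,cx+dx,ht+.06),QS)
    manip.servo_line(bay(i,cx+dx,ht+.004),vel=.12)
    manip.sleep(.1);f0=F()
    dz=.004
    while dz>-.005:
        dz-=.001;manip.servo_line(bay(i,cx+dx,ht+dz),vel=.03)
        df=(F()-f0)@N
        if df>3: break
    print('seat contact dz',round(dz*1e3,1),df.round(1))
    dz+=.0005; f1=F()
    while dx>-.006:
        dx-=.001;manip.servo_line(bay(i,cx+dx,ht+dz),vel=.03)
        df=(F()-f1)@X
        if df>5: break
    print('cleat contact dx',round(dx*1e3,1),df.round(1),'F',(F()-f0).round(1),manip.current_clock())
    return dx,dz
def release(i,cx,ht,dx,dz):
    effector.open_jaws();print('open',manip.current_finger_gap(),manip.current_clock())
E
python3 - <<'E'
from h import *
c=np.load('pics/w1.npy',allow_pickle=True).item();print(plane(c,(206.3,54.8),.031))
c=np.load('pics/w2.npy',allow_pickle=True).item();print(plane(c,(388.7,76.2),.031))
print([manip.solve_ik(bay(i,.02,.01),QS) is not None for i in range(4)])
z=pick((.4626,-.3051),np.radians(41.3),.008,20)
print(manip.current_finger_gap(),F())
snap('side','s1')
E
```

```text
[ 0.46843011 -0.05544435  0.031     ]
[ 0.46899806 -0.05620939  0.031     ]
[True, True, True, True]
grip gap 29.7 z 0.0079 6.15
gap lifted 29.6
0.029621628099885552 [-0.22199413  0.2899795  -0.56525218]
```

View pics/s1.png

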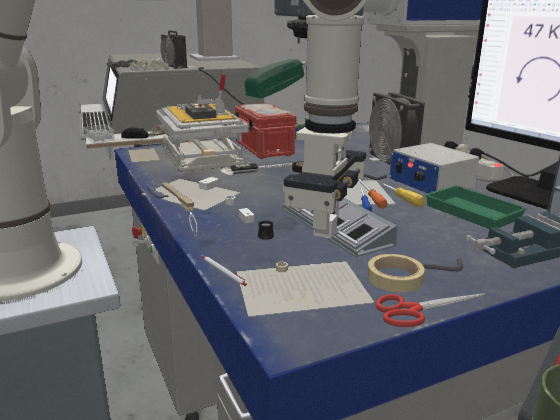

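The block is gone from the paper and is held in the jaws (near pixel 328,215). I'll place it in the square bay (index 1).

Run:
```python
from h import *
dx,dz=place(1,.015,.008)
print(manip.current_finger_gap())
```

```text
seat contact dz 1.0 8.3
cleat contact dx -2.0 5.8 F [ 4.6  0.8 -0.7] 11.05
0.030122023027364987
```

Run:
```python
from h import *
p=P()
effector.open_jaws();print(manip.current_clock(),manip.current_finger_gap())
manip.servo_line(p+N*.07,vel=.2)
snap('wrist','w3');snap('top','t3');print(manip.current_clock())
w=cv2.imread('pics/t3.png')[125:215,230:370];cv2.imwrite('pics/t3z.png',cv2.resize(w,None,fx=5,fy=5,interpolation=2))
```

```text
12.1417 0.09205732721446085
12.7417
```

View pics/w3.png

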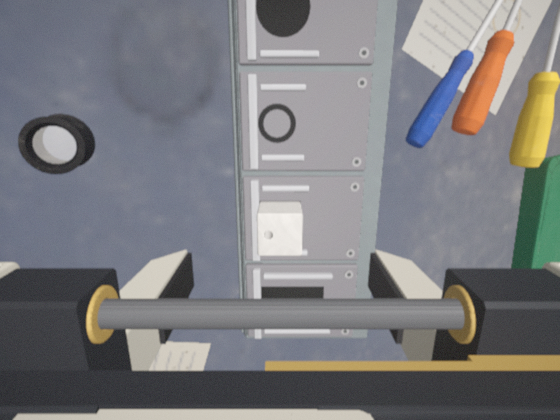

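```bash
sed -i 's/^O0=.*/O0=np.array([.5977,-.1775,.0211])+N*.0012-X*.001/' h.py
python3 - <<'E'
from h import *
pick((.4602,.2912),np.radians(28.5),.008,20)
snap('side','s4');snap('wrist','w4')
E
```

```text
grip gap 49.7 z 0.0081 15.875
gap lifted 49.7
```

View pics/w4.png

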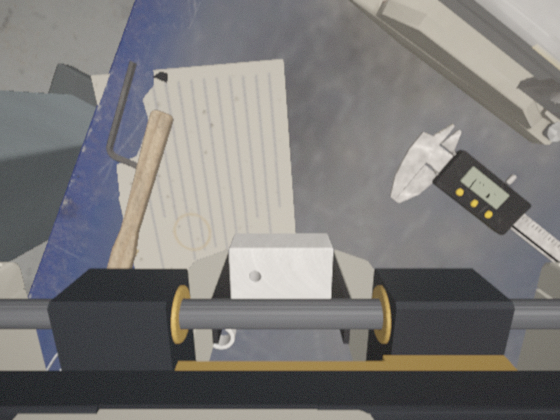

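```bash
sed -i 's/ht+.06),QS/ht+.085),QS/; s/vel=.12)/vel=.18)/' h.py
python3 - <<'E'
from h import *
dx,dz=place(0,.025,.008,dx=.004)
p=P()
effector.open_jaws()
manip.servo_line(p+N*.07,vel=.2)
snap('wrist','w5');snap('side','s5');print(manip.current_clock())
E
```

```text
seat contact dz 0.0 7.3
cleat contact dx -1.0 6.7 F [5.3 0.9 0.6] 21.4
22.8417
```

View pics/w5.png

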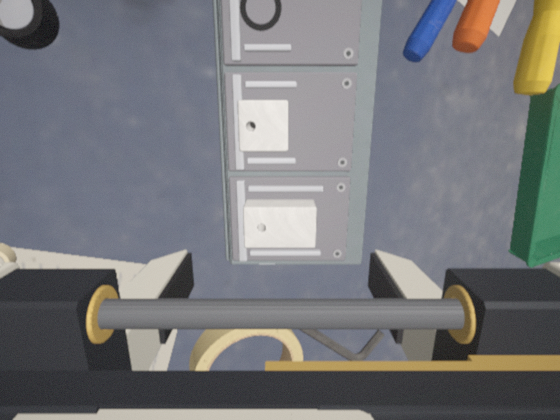

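Run:
```python
from h import *
pick((.4692,.1562),0.,.0075,12)
dx,dz=place(2,.013,.0075,dx=.004)
print(manip.current_finger_gap())
p=P()
effector.open_jaws()
manip.servo_line(p+N*.07,vel=.2)
snap('wrist','w6');snap('side','s6');print(manip.current_clock())
```

```text
grip gap 25.3 z 0.0075 26.0833
gap lifted 25.3
seat contact dz 0.0 5.6
cleat contact dx -3.0 6.4 F [ 7.6  2.1 -1.2] 31.1167
0.025360617033441602
32.8667
```

View pics/w6.png

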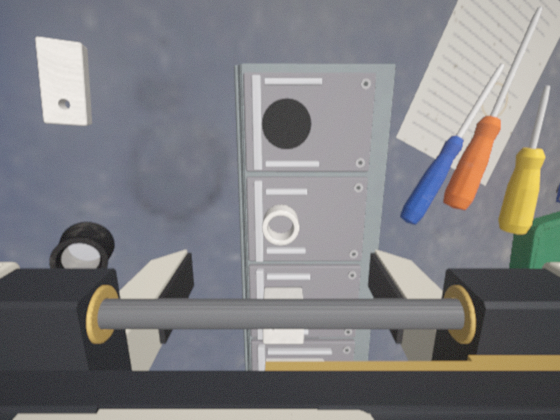

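Run:
```python
from h import *
pick((.4687,-.0558),0.,.0075,15)
snap('wrist','w7')
z=cv2.imread('pics/s6.png')[170:260,270:400];cv2.imwrite('pics/s6z.png',cv2.resize(z,None,fx=6,fy=6,interpolation=2))
```

```text
grip gap 33.4 z 0.0075 35.15
gap lifted 33.1
```

View pics/s6z.png

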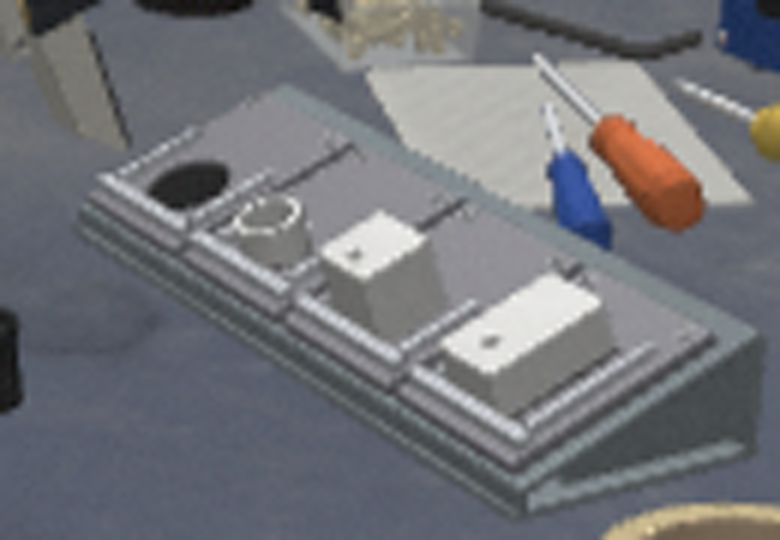

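View pics/w7.png

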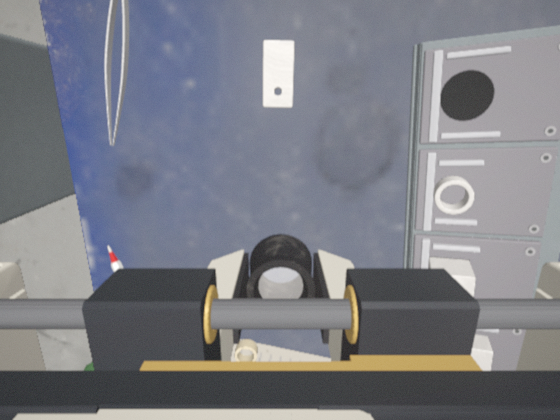

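Run:
```python
from h import *
dx,dz=place(3,.017,.0075,dx=.005)
print(manip.current_finger_gap())
p=P()
effector.open_jaws()
manip.servo_line(p+N*.08,vel=.2)
print(manip.current_clock())
manip.move_pose([.56,-.05,.25],topq(np.pi/2))
snap('wrist','w8');snap('side','s8');snap('top','t8');print(manip.current_clock())
z=cv2.imread('pics/s8.png')[170:260,270:400];cv2.imwrite('pics/s8z.png',cv2.resize(z,None,fx=6,fy=6,interpolation=2))
z=cv2.imread('pics/w8.png')[150:270,130:390];cv2.imwrite('pics/w8z.png',cv2.resize(z,None,fx=3,fy=3,interpolation=2))
```

```text
seat contact dz 0.0 5.8
cleat contact dx -1.0 5.2 F [ 4.8  1.6 -0.6] 39.6917
0.03337241258649057
41.2917
42.5333
```

View pics/s8z.png

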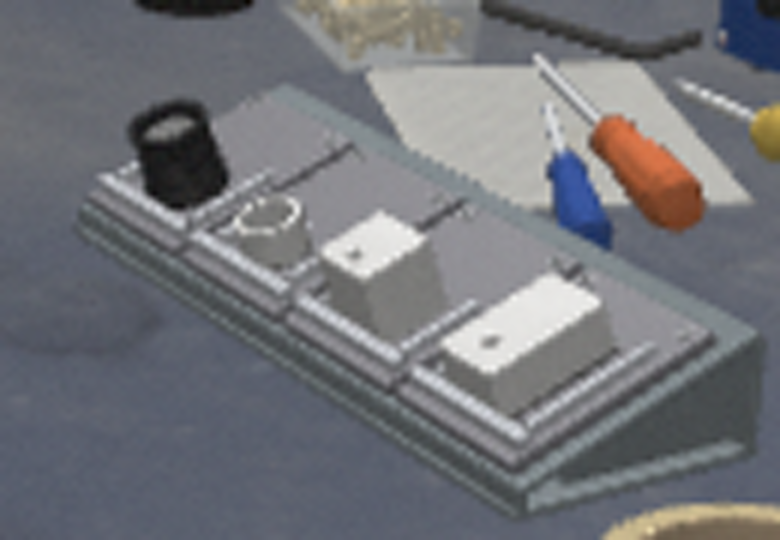

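View pics/w8.png

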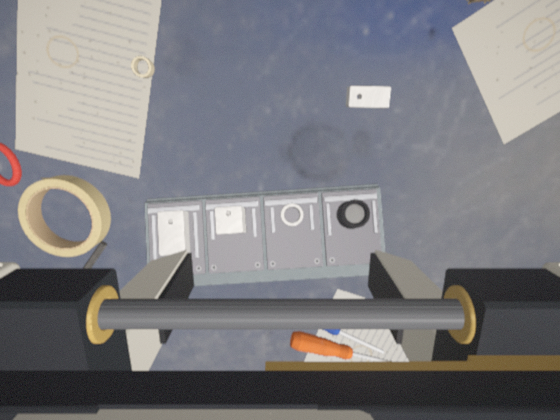

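View pics/w8z.png

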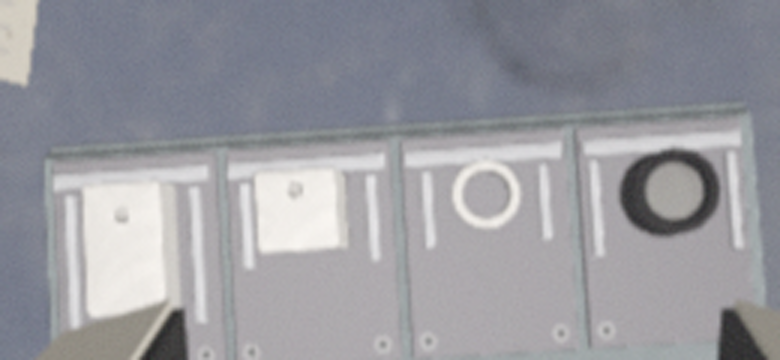

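Run:
```python
from h import *
c=np.load('pics/w8.npy',allow_pickle=True).item();im=cv2.imread('pics/w8.png')
def onseat(uv,h):
    e,d=ray(c,uv);t=((O0+N*h-e)@N)/(d@N);p=e+t*d-O0;return np.array([p@X,p@Y])*1e3
hsv=cv2.cvtColor(im,cv2.COLOR_BGR2HSV)
def cont(box,f,h,i):
    u0,v0,u1,v1=box;z=cv2.resize(im[v0:v1,u0:u1],None,fx=4,fy=4,interpolation=2);m=f(z).astype(np.uint8)
    cs,_=cv2.findContours(m,0,1);q=max(cs,key=cv2.contourArea).reshape(-1,2)
    p=np.array([onseat((a+.5)/4-.5+[u0,v0],h) for a in q])-[0,70*i]
    r=cv2.minAreaRect(p.astype(np.float32));print(i,[np.round(t,1) for t in r],'xmin',p[:,0].min().round(1))
B=lambda t:lambda z:cv2.cvtColor(z,cv2.COLOR_BGR2GRAY)>t
cont((157,211,187,255),B(205),.02,0)
cont((213,205,244,236),B(205),.03,1)
cont((278,202,306,230),B(205),.016,2)
cont((334,198,372,231),lambda z:cv2.cvtColor(z,cv2.COLOR_BGR2GRAY)<75,.015,3)
# cleat uphill top edge reference
for i,cx,h in((0,.025,.02),(1,.015,.03),(2,.013,.016),(3,.017,.031)): print(proj(c,bay(i,cx,h)).round(1),proj(c,bay(i,0,.005)).round(1))
```

```text
0 [array([25.9,  3.1]), array([34. , 49.7]), np.float64(87.2)] xmin 0.3
1 [array([15.5, -0.2]), array([34., 32.]), np.float64(86.6)] xmin -1.4
2 [array([13.2,  0.1]), array([31.6, 26.8]), np.float64(86.2)] xmin -1.2
3 [array([18.1, -0.6]), array([29.6, 35.9]), np.float64(9.0)] xmin 3.0
[168.7 231.6] [172.2 210.4]
[228.1 218.5] [231.2 206.5]
[291.4 213.2] [290.6 202.6]
[356. 212.] [350.4 198.6]
```

Run:
```python
from h import *
for k,s in (('w9',-.9),('w10',1.2)):
    manip.move_pose(bay(s,.02,.10),QS);snap('wrist',k)
print(manip.current_clock())
a=cv2.imread('pics/w9.png')[0:270,180:400];b=cv2.imread('pics/w10.png')[0:270,180:400]
cv2.imwrite('pics/w910.png',cv2.resize(np.hstack([a,b]),None,fx=1.8,fy=2.1,interpolation=2))
```

```text
44.2
```

View pics/w910.png

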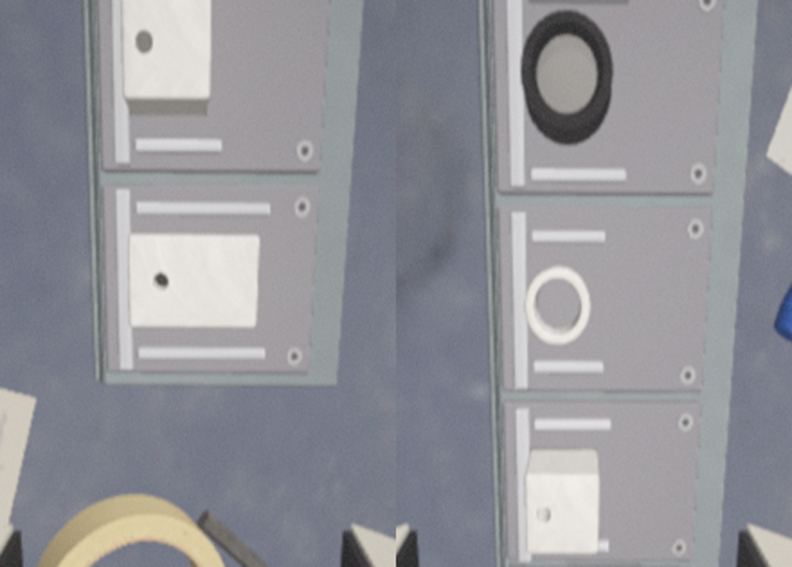

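Run:
```python
from h import *
a=cv2.imread('pics/a_top.png').astype(int);b=cv2.imread('pics/t8.png').astype(int)
for n,(u0,v0,u1,v1) in dict(sb=(240,216,270,240),sr=(340,230,362,252)).items(): print(n,np.abs(a-b)[v0:v1,u0:u1].mean())
manip.hand_in();print(manip.current_clock())
```

```text
sb 91.49537037037037
sr 17.702479338842974
the job is handed in; nothing more can be done
the job is handed in; nothing more can be done
```

Run:
```python
from h import *
for k,u,h in(('w8',(369.5,97),.018),('w1',(306.5,56),.018),('w8',(142.5,67),.012),('w2',(250.5,45),.012)):
    print(k,plane(np.load(f'pics/{k}.npy',allow_pickle=True).item(),u,h).round(3))
```

```text
the job is handed in; nothing more can be done
```

```bash
sed 's/^from bench.*//' h.py > h2.py
python3 - <<'E'
from h2 import *
for k,u,h in(('w8',(369.5,97),.018),('w1',(306.5,56),.018),('w8',(142.5,67),.012),('w2',(250.5,45),.012)):
    print(k,plane(np.load(f'pics/{k}.npy',allow_pickle=True).item(),u,h).round(3))
E
```

```text
w8 [0.468 0.048 0.018]
w1 [0.468 0.048 0.018]
w8 [ 0.437 -0.199  0.012]
w2 [ 0.436 -0.201  0.012]
```

I put the square block, larger oblong block, aluminium ring and loupe in their bays, in that order. Each was lowered until it touched the seat, slid down against the cleat, then released. I handed in at about 44 s.

**Seating:** The last close-up wrist pictures show all four against their cleats, between their ribs and not tipped. The blocks are hole up and square to the cleat by eye. My measured block angles, 3–4° off square, were unreliable because the side faces merged into the outlines. The measured centres match the seated positions to about 1 mm along the slope. Across it they match to under 1 mm, except the oblong block, which read 3 mm off with part of its side face counted in.

**Ring:** it had to slide about 2 mm further than the others before it met the cleat. The close-up shows it touching.

**Work pieces:** The small block and brass ring stayed where they were, within 2 mm between earlier and later wrist pictures. An overhead before-and-after comparison disagreed for the small block and differed slightly at the brass ring. I think the arm was blocking that view, but I handed in before settling it and made the wrist comparison afterwards from the saved pictures.

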